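Find the lid that rocks and press it home

TASK

Four tubs of parts stand in the tray under identical green lids; three lids are home, but one is not and rocks when you press on its near or far end. Press lightly on the ends of the lids with the closed fingertips until you find the one that tips, then push that lid straight down at its middle until it is fully home and no longer rocks. Do not strike the lids hard, do not lift any lid or anything else, and leave the other things where they are.

Things in the scene. Friction and masses are not known exactly. Their poses are not given: they have to be found in the camera images.
- carrier: Grey open tray, 270 (its x) x 300 (its y) x 22 mm, fixed to the table, carrying four grey tubs with green lids near its corners and a middle column with a can and a tape roll. Origin: centre of its underside, on the table. Its x axis points away from the robot, turned by up to 0.25 rad about vertical; lids and tubs are square to it.
- lid_a (a point): Middle of the flat top of the near-left lid (tray frame: near = -x, left = +y). The four lids are identical green plastic plates, 106 mm along the tray's x by 84 mm along its y, 5 mm thick, with an 18 mm skirt that hides the tub's rim and a blank white label in the middle. The lid tops lie 68 to 77 mm above the table: the tubs are not equally deep, so height does not tell which lid is loose. z is up from the lid.
- rock_a (a joint): Tip of the near-left lid about the tray's y axis through its middle, rad: 0 level, positive when the far (+x) end is down. A lid that is home gives under 1 mm at its ends. The loose one tips about 0.13 rad, so an end pressed 36 mm from the middle dips about 4.5 mm, under 2 to 3 N, and springs back level when let go.
- drop_a (a joint): How far the near-left lid has gone straight down from where it stood at the start, m (0 at the start for all four; negative = pulled up). The loose lid goes down 5 mm when its middle is pressed with about 8 to 10 N, then stops hard, stays there and no longer rocks; the lids that are home do not go down.
- lid_b (a point): Middle of the flat top of the far-left lid (tray frame: near = -x, left = +y). The four lids are identical green plastic plates, 106 mm along the tray's x by 84 mm along its y, 5 mm thick, with an 18 mm skirt that hides the tub's rim and a blank white label in the middle. The lid tops lie 68 to 77 mm above the table: the tubs are not equally deep, so height does not tell which lid is loose. z is up from the lid.
- rock_b (a joint): Tip of the far-left lid about the tray's y axis through its middle, rad: 0 level, positive when the far (+x) end is down. A lid that is home gives under 1 mm at its ends. The loose one tips about 0.13 rad, so an end pressed 36 mm from the middle dips about 4.5 mm, under 2 to 3 N, and springs back level when let go.
- drop_b (a joint): How far the far-left lid has gone straight down from where it stood at the start, m (0 at the start for all four; negative = pulled up). The loose lid goes down 5 mm when its middle is pressed with about 8 to 10 N, then stops hard, stays there and no longer rocks; the lids that are home do not go down.
- lid_c (a point): Middle of the flat top of the near-right lid (tray frame: near = -x, left = +y). The four lids are identical green plastic plates, 106 mm along the tray's x by 84 mm along its y, 5 mm thick, with an 18 mm skirt that hides the tub's rim and a blank white label in the middle. The lid tops lie 68 to 77 mm above the table: the tubs are not equally deep, so height does not tell which lid is loose. z is up from the lid.
- rock_c (a joint): Tip of the near-right lid about the tray's y axis through its middle, rad: 0 level, positive when the far (+x) end is down. A lid that is home gives under 1 mm at its ends. The loose one tips about 0.13 rad, so an end pressed 36 mm from the middle dips about 4.5 mm, under 2 to 3 N, and springs back level when let go.
- drop_c (a joint): How far the near-right lid has gone straight down from where it stood at the start, m (0 at the start for all four; negative = pulled up). The loose lid goes down 5 mm when its middle is pressed with about 8 to 10 N, then stops hard, stays there and no longer rocks; the lids that are home do not go down.
- lid_d (a point): Middle of the flat top of the far-right lid (tray frame: near = -x, left = +y). The four lids are identical green plastic plates, 106 mm along the tray's x by 84 mm along its y, 5 mm thick, with an 18 mm skirt that hides the tub's rim and a blank white label in the middle. The lid tops lie 68 to 77 mm above the table: the tubs are not equally deep, so height does not tell which lid is loose. z is up from the lid.
- rock_d (a joint): Tip of the far-right lid about the tray's y axis through its middle, rad: 0 level, positive when the far (+x) end is down. A lid that is home gives under 1 mm at its ends. The loose one tips about 0.13 rad, so an end pressed 36 mm from the middle dips about 4.5 mm, under 2 to 3 N, and springs back level when let go.
- drop_d (a joint): How far the far-right lid has gone straight down from where it stood at the start, m (0 at the start for all four; negative = pulled up). The loose lid goes down 5 mm when its middle is pressed with about 8 to 10 N, then stops hard, stays there and no longer rocks; the lids that are home do not go down.
- tin: Small closed metal can, 54 mm across, 50 mm high, standing in the tray's middle column, far half. Bystander; origin at its underside.
- tape: Cardboard-brown tape roll lying flat, 72 mm across, 30 mm high, in the tray's middle column, near half. Bystander; origin at its underside.
- carton: Small closed cardboard carton, 100 x 75 x 55 mm, on the table left of the tray. Bystander; origin at its underside.
- notebook: Blue notebook lying flat, 150 x 210 x 12 mm, right of the tray. Bystander; origin at its underside.
- marker: White marker pen with red cap, 125 mm long, 19 mm thick, lying left of the tray. Bystander; origin at its underside.
- reel: White reel lying flat, 110 mm across, 45 mm high, at the far right. Bystander; origin at its underside.
- driver: Screwdriver lying left of the tray, behind the carton and the marker, about 200 mm long. Bystander; origin at its underside.

How it is judged:
By the outcome, as a careful person would: the job done as asked, in the order asked, and still so for the second after the job is handed in, with the robot touching nothing.
It also fails if it takes over 54 s, if anything falls off the work surface, if the arm or the gripper's body presses on something with over 40 N, if the wrist force passes 120 N, or if a joint passes its speed limit or range.

ROBOT

A 6-joint arm with a two-finger parallel gripper is mounted at the origin on the work surface. World frame = base frame: x ahead of the robot, y to its left, z up, the work surface at z = 0. Lengths are in m, angles in rad, forces in N, time in s.
With the tool pointing down it reaches from about 0.25 to 0.85 m from the base axis. Payload 12.5 kg.
Tool frame: the origin (TCP) lies at the centre of the arm's flange, where the gripper is bolted on; the fingertips stand 186 mm ahead of it and the grasp point (between the pads) lies 167 mm ahead of it; x points along the fingers, z is the direction in which the jaws open and shut, and the axes are right-handed (so a half turn about x gives the same grasp; the last joint's range is limited). The gripper opens to 93 mm and grips with 3 to 60 N. Pads are 15 mm wide; open, the fingers measure 128 mm over their backs; the gripper's body (75 mm by 188 mm) begins 65 mm behind the grasp point.
Start: joints at [-1.379, 0.351, 1.652, -0, 1.139, -0.085], TCP at [0.15, -0.529, 0.405] pointing down, gripper open.
Joint ranges: [-2.75, 2.75], [-0.79, 2.1], [0.01, 2.65], [-1.57, 4.71], [0.07, 3.14], [-2.87, 2.87]. Speed limits (rad/s): [2.22, 2.22, 2.79, 3.14, 3.14, 3.14].

INTERFACE

Orientations are given as a rotation vector (axis times angle).
In Python, from workcell import sensors, read_camera, camera_info, r gives the robot as it stands. The module is installed in compiled form; this text tells all that it offers.
- The arm moves only by the tool play_rows, never from a script. Its argument "rows" is a list of rows, each an object of numbers: "tx", "ty", "tz": the shift along the tool's x, y, z as a fraction of full scale; "wx", "wy", "wz": the turn, a rotation vector about the tool's x, y, z as a fraction of full scale. A call has 1 to 5 rows; each row shifts and turns the commanded pose from where the row before left it, along the tool's axes as they then stand; what a row does not reach is not made up. Full scale, the value 1, is 4 cm for a shift and 0.15 rad for a turn. A row lasts 1/10 s, in which the tool goes at most 50 mm and 8.59 degrees, less where a joint would pass 70% of its speed; a pose out of reach is approached as far as the arm can. A call with a number of a shift or a turn outside -1 to 1 is refused whole. A call with a gripper value outside its range is refused whole. "claw" is the gripper command: -1 is fully open, 1 is shut, values between are in proportion, set as the call begins (left out, the last holds). The fingers move at their own pace and stop on an object; "grip_force" is the grip in N (left out, the last holds). Time passes only in rows, so rows that do not move let the fingers close. It gives the time, the measured TCP pose, the force and the opening at its end, in the units of the state.
- sensors.state(): the state, without advancing time (a new reading comes with each control period).
- read_camera(name): name is "scene" or "top" or "wrist"; returns the picture (400x640x3 uint8, red, green, blue); there is no depth.
- camera_info(name): a dict with "fx", "fy", "cx", "cy" (pixels), "dist_coeffs" ([k1, k2, p1, p2, k3] as OpenCV has them; the pictures are not rectified), "R" (3x3) and "t" (3): a world point X has camera coordinates R X + t. Camera axes: x right, y down, z forward; pixel columns grow to the right and rows downward; lengths in m; the calibration is good to about 2 mm. A picture is of the moment at which its call begins: read the wrist's pose just before it. camera_info takes no time and is no camera call; for the wrist camera it gives the pose at the moment of the call.
- r.close_job(): hands the job in, once; it reports no verdict.
The state is a dict: "t": time; "joint_pos": joint angles; "qvel": joint speeds; "joint_efforts": joint torques, N m; "tcp_pos": TCP position; "orientation": TCP orientation; "contact_force": force on the tool from outside, world axes, zero at the start; "torque": the same for the moment, N m; "width": opening from 0.0 (shut) to 1.0 (fully open).
Only numpy, scipy, OpenCV 4.12 (cv2) and the standard library are available. Lean on these libraries where they do the work, as an engineer would, in place of code of your own. Each camera call takes 0.05 s, during which the arm holds its last target.

## Working session

There is one attempt and no reset: what is moved stays moved. The work goes in short steps, Python scripts to look and compute and a tool call to move; the robot and the scene stay as the last step left them, time stands still between calls to the robot, and variables do not carry over. Pictures are saved under pics/ and viewed, and the job is handed in when it is done.

Besides the shell and the picture viewer there is one more tool, called as name(argument=value, ...) on one line, values as JSON. play_rows: Moves the arm, as the interface text tells. Its arguments: {"type":"object","properties":{"rows":{"type":"array","items":{"type":"object","properties":{"tx":{"type":"number"},"ty":{"type":"number"},"tz":{"type":"number"},"wx":{"type":"number"},"wy":{"type":"number"},"wz":{"type":"number"}}}},"claw":{"type":"number"},"grip_force":{"type":"number"}},"required":["rows"]}

```bash
mkdir -p pics; python3 - <<'E'
from workcell import sensors, read_camera, camera_info, r
import cv2
for n in ["scene","top"]:
    im=read_camera(n); cv2.imwrite(f"pics/{n}0.png",im[:,:,::-1]); print(n,camera_info(n))
print(sensors.state())
E
```

```text
scene {'fx': 509.34280990399856, 'fy': 509.34280990399856, 'cx': 313.6130160754301, 'cy': 200.4106116638207, 'dist_coeffs': array([0.02513272, 0.        , 0.        , 0.        , 0.        ]), 'R': array([[-8.21490015e-01,  5.70222556e-01,  6.25810090e-04],
       [ 4.47303385e-01,  6.45086644e-01, -6.19502142e-01],
       [-3.53657796e-01, -5.08634897e-01, -7.84994716e-01]]), 't': array([ 0.41303982, -0.21285818,  1.97573627])}
top {'fx': 423.6414007987293, 'fy': 423.6414007987293, 'cx': 317.71115755811155, 'cy': 199.8483585555218, 'dist_coeffs': array([-0.10243642,  0.        ,  0.        ,  0.        ,  0.        ]), 'R': array([[-0.01046459, -0.99989912,  0.00960461],
       [-0.98573445,  0.00870181, -0.16808291],
       [ 0.16798238, -0.01122651, -0.98572607]]), 't': array([0.01100829, 0.52340744, 1.08771808])}
{'t': 0.1, 'joint_pos': array([-1.37856999e+00,  3.51215349e-01,  1.65234732e+00, -2.31449263e-05,
        1.13912213e+00, -8.46016959e-02]), 'qvel': array([-0.00044082, -0.00160231, -0.00062686, -0.0022597 ,  0.00014971,
        0.00023521]), 'joint_efforts': array([ 3.34710294e-04, -4.98030424e+01, -2.85702842e+01,  6.99515431e-02,
        2.38625571e-02, -5.20024855e-05]), 'tcp_pos': array([ 0.15031892, -0.52894515,  0.40424194]), 'orientation': array([ 1.00359918,  1.32838207, -1.00241116]), 'contact_force': array([ 0.2364887 , -0.06213526, -0.27915783]), 'torque': array([ 0.01785686, -0.01688821, -0.05832616]), 'width': 1.0018965844331833}
```

View pics/top0.png

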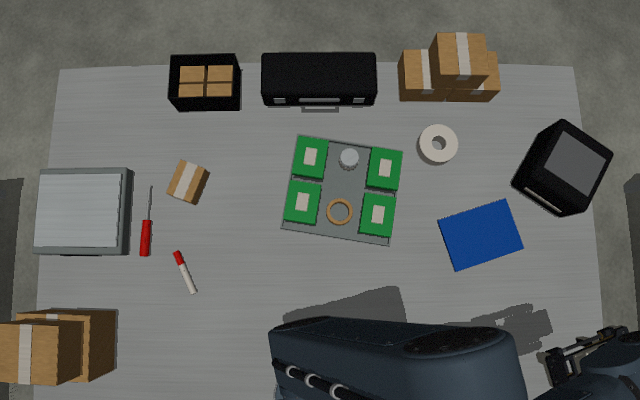

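View pics/scene0.png

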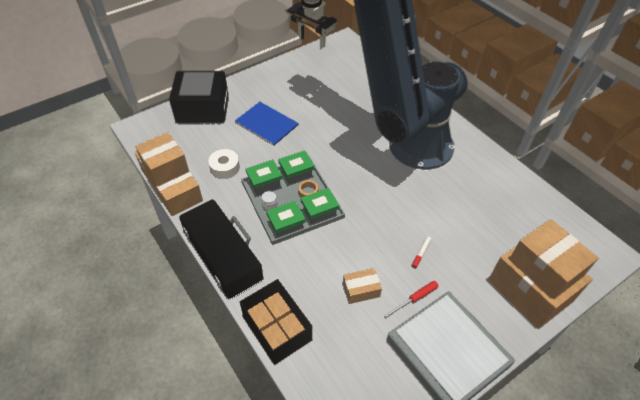

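The top view shows the tray around (342,190), with lids at about (310,157), (303,203), (385,168) and (378,214). The scene view shows the same four lids. Next I'll measure the label centres in both views.

```bash
cat > h.py <<'E'
import cv2,numpy as np
from workcell import sensors, read_camera, camera_info, r
def labels(im,roi):
    x0,y0,x1,y1=roi
    hsv=cv2.cvtColor(im,cv2.COLOR_RGB2HSV)
    g=((hsv[...,0]>45)&(hsv[...,0]<85)&(hsv[...,1]>120)).astype(np.uint8)
    m=np.zeros_like(g);m[y0:y1,x0:x1]=g[y0:y1,x0:x1]
    out=[]
    cs,h=cv2.findContours(m,cv2.RETR_CCOMP,cv2.CHAIN_APPROX_NONE)
    for c,hh in zip(cs,h[0]):
        if hh[3]>=0 and cv2.contourArea(c)>40:
            M=cv2.moments(c);out.append((M['m10']/M['m00'],M['m01']/M['m00'],cv2.contourArea(c)))
    return out
def ray(ci,p):
    K=np.array([[ci['fx'],0,ci['cx']],[0,ci['fy'],ci['cy']],[0,0,1]])
    u=cv2.undistortPoints(np.array([[p[:2]]],float),K,ci['dist_coeffs'])[0,0]
    return -ci['R'].T@ci['t'], ci['R'].T@np.array([u[0],u[1],1])
def at(ci,p,z):
    o,d=ray(ci,p); return o+d*(z-o[2])/d[2]
E
python3 - <<'E'
from h import *
A={}
for n,roi in [("top",(270,120,420,260)),("scene",(230,130,360,250))]:
    im=cv2.imread(f"pics/{n}0.png")[:,:,::-1].copy()
    ci=camera_info(n)
    A[n]=[(p,at(ci,p,.0725)) for p in labels(im,roi)]
    for p,q in A[n]: print(n,np.round(p,1),q.round(4))
ct,cs=camera_info("top"),camera_info("scene")
for p,q in A["top"]:
    p2=min(A["scene"],key=lambda a:np.linalg.norm(a[1]-q))[0]
    o1,d1=ray(ct,p);o2,d2=ray(cs,p2)
    s=np.linalg.lstsq(np.c_[d1,-d2],o2-o1,rcond=None)[0]
    print(((o1+d1*s[0]+o2+d2*s[1])/2).round(4),np.linalg.norm(o1+d1*s[0]-o2-d2*s[1]).round(4))
E
```

```text
top [377.7 214.2 253.5] [ 0.4796 -0.1491  0.0725]
top [302.  201.4 262. ] [0.515  0.0472 0.0725]
top [384.6 167.4 242.5] [ 0.6043 -0.1721  0.0725]
top [310. 156. 248.] [0.6368 0.0254 0.0725]
scene [285.5 214.  162. ] [0.6356 0.0285 0.0725]
scene [319.6 200.5 157.5] [0.5104 0.0462 0.0725]
scene [263.2 171.  140.5] [ 0.5973 -0.1754  0.0725]
scene [295.9 161.4 137. ] [ 0.4775 -0.148   0.0725]
[ 0.4786 -0.1482  0.0734] 0.0022
[0.5133 0.048  0.0768] 0.0026
[ 0.6014 -0.1697  0.0809] 0.0024
[0.6361 0.0265 0.0712] 0.0029
```

```bash
cat >> h.py <<'E'
from scipy.spatial.transform import Rotation as Ro
YAW=-0.174
L=dict(a=[.5133,.048],b=[.6361,.0265],c=[.4786,-.1482],d=[.6014,-.1697])
ex=np.array([np.cos(YAW),np.sin(YAW)])
def plan(lid,off,tipz):
    """print tool-frame shift (units) and turn to get the tip over lid at off m along tray x"""
    s=sensors.state(); R=Ro.from_rotvec(s['orientation']); 
    best=None
    for sg in (1,-1):
        z=sg*np.array([-ex[1],ex[0],0]);x=np.array([0,0,-1.]);y=np.cross(z,x)
        G=Ro.from_matrix(np.c_[x,y,z]); w=(R.inv()*G).as_rotvec()
        if best is None or np.linalg.norm(w)<np.linalg.norm(best[0]): best=(w,G)
    w,G=best
    xy=np.array(L[lid])+off*ex
    p=np.r_[xy,tipz+.186]
    d=R.inv().apply(p-s['tcp_pos'])
    print('t',round(s['t'],2),'pos',s['tcp_pos'].round(4),'F',s['contact_force'].round(2),'w',s['width'])
    print('turn units',(w/.15).round(2),'shift units (now)',(d/.04).round(2),'after turn',(G.inv().apply(p-s['tcp_pos'])/.04).round(2))
E
python3 - <<'E'
from h import *
print(Ro.from_rotvec(sensors.state()['orientation']).as_matrix().round(3))
plan('c',-.036,.10)
E
```

```text
[[-0.     0.962  0.273]
 [ 0.001  0.273 -0.962]
 [-1.     0.    -0.001]]
t 0.1 pos [ 0.1503 -0.5289  0.4042] F [ 0.24 -0.06 -0.28] w 1.0018965844331833
turn units [ 3.01 -0.01  0.  ] shift units (now) [ 2.96  9.69 -7.3 ] after turn [  2.96   5.54 -10.8 ]
```

play_rows(claw=1, rows=[{"wx":1},{"wx":1},{"wx":1},{"tz":-0.9,"ty":0.46},{"tz":-0.9,"ty":0.46}])

```text
$.rows[0]: bad value
```

play_rows(rows=[{"tz":-0.9,"ty":0.46},{"tz":-0.9,"ty":0.46},{"tz":-0.9,"ty":0.46},{"tz":-0.9,"ty":0.46},{"tz":-0.9,"ty":0.46}])

```text
$.rows[0]: bad value
```

play_rows(rows=[{"tz":-0.9,"ty":0.46,"tx":0.5},{"tz":-0.9,"ty":0.46,"tx":0.5},{"tz":-0.9,"ty":0.46,"tx":0.5},{},{}])

```text
$.rows[0]: bad value
```

```bash
python3 - <<'E'
from h import *
plan('c',-.036,.09)
E
```

```text
t 0.1 pos [ 0.1503 -0.5289  0.4042] F [ 0.24 -0.06 -0.28] w 1.0018965844331833
turn units [ 3.01 -0.01  0.  ] shift units (now) [ 3.21  9.69 -7.3 ] after turn [  3.21   5.54 -10.8 ]
```

play_rows(claw=1, rows=[{"tx":0,"ty":0,"tz":0,"wx":1,"wy":0,"wz":0},{"tx":0,"ty":0,"tz":0,"wx":1,"wy":0,"wz":0},{"tx":0,"ty":0,"tz":0,"wx":1,"wy":0,"wz":0},{"tx":0,"ty":0.46,"tz":-0.9,"wx":0,"wy":0,"wz":0},{"tx":0,"ty":0.46,"tz":-0.9,"wx":0,"wy":0,"wz":0}])

```text
t: 0.6
tcp_pos: [0.1991, -0.4638, 0.4042]
orientation: [1.338, 1.122, -1.337]
contact_force: [0.7, -0.4, -0.5]
width: 0.622
```

play_rows(rows=[{"tx":0,"ty":0.46,"tz":-0.9,"wx":0,"wy":0,"wz":0},{"tx":0,"ty":0.46,"tz":-0.9,"wx":0,"wy":0,"wz":0},{"tx":0,"ty":0.46,"tz":-0.9,"wx":0,"wy":0,"wz":0},{"tx":0,"ty":0.46,"tz":-0.9,"wx":0,"wy":0,"wz":0},{"tx":0,"ty":0.46,"tz":-0.9,"wx":0,"wy":0,"wz":0}])

```text
t: 1.1
tcp_pos: [0.3213, -0.3015, 0.4046]
orientation: [1.336, 1.122, -1.336]
contact_force: [1.4, -0.2, 0.4]
width: 0.188
```

play_rows(rows=[{"tx":0.4,"ty":0.46,"tz":-0.8,"wx":0,"wy":0,"wz":0},{"tx":0.4,"ty":0.46,"tz":-0.8,"wx":0,"wy":0,"wz":0},{"tx":0.4,"ty":0.46,"tz":-0.8,"wx":0,"wy":0,"wz":0},{"tx":0.4,"ty":0.46,"tz":-0.8,"wx":0,"wy":0,"wz":0},{"tx":0,"ty":0,"tz":0,"wx":0,"wy":0,"wz":0}])

```text
t: 1.6
tcp_pos: [0.4164, -0.187, 0.3389]
orientation: [1.333, 1.127, -1.334]
contact_force: [-0.2, -0.2, -0.4]
width: 0.006
```

```bash
python3 - <<'E'
from h import *
plan('c',-.036,.09)
E
```

```text
t 1.6 pos [ 0.4164 -0.187   0.3389] F [-0.2  -0.23 -0.4 ] w 0.0058654617513582315
turn units [ 0.03 -0.01  0.02] shift units (now) [ 1.57  0.47 -1.22] after turn [ 1.57  0.46 -1.22]
```

play_rows(rows=[{"tx":0.4,"ty":0.23,"tz":-0.6,"wx":0,"wy":0,"wz":0},{"tx":0.4,"ty":0.23,"tz":-0.6,"wx":0,"wy":0,"wz":0},{"tx":0.4,"ty":0,"tz":0,"wx":0,"wy":0,"wz":0},{"tx":0.37,"ty":0,"tz":0,"wx":0,"wy":0,"wz":0},{"tx":0,"ty":0,"tz":0,"wx":0,"wy":0,"wz":0}])

```text
t: 2.1
tcp_pos: [0.441, -0.1457, 0.2767]
orientation: [1.335, 1.125, -1.337]
contact_force: [-0.2, 0.1, -0.0]
width: 0.002
```

```bash
python3 - <<'E'
from h import *
plan('c',-.036,.09)
for n in ["top","wrist"]:
    im=read_camera(n); 
    if n=="top": im=cv2.resize(im[100:280,230:450],None,fx=3,fy=3)
    cv2.imwrite(f"pics/{n}1.png",im[:,:,::-1])
E
```

```text
t 2.1 pos [ 0.441  -0.1457  0.2767] F [-0.23  0.14 -0.05] w 0.002025062893364947
turn units [ 0.   -0.    0.02] shift units (now) [ 0.02  0.04 -0.1 ] after turn [ 0.02  0.04 -0.1 ]
```

View pics/wrist1.png

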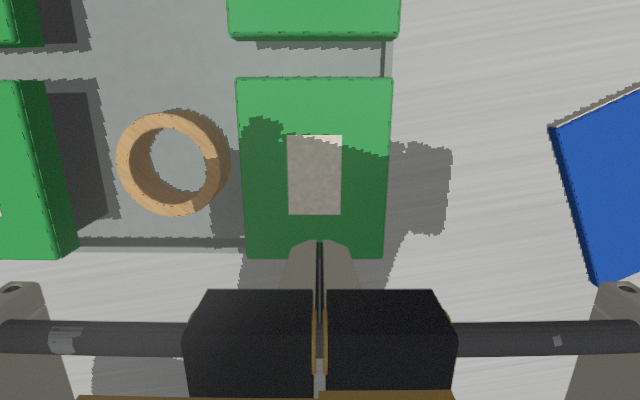

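The wrist view shows the closed fingertips at about (320,245), over the near end of lid c, with the tray edges aligned. Starting the slow probing.

play_rows(rows=[{"tx":0.15,"ty":0,"tz":-0.05,"wx":0,"wy":0,"wz":0},{"tx":0.13,"ty":0,"tz":-0.05,"wx":0,"wy":0,"wz":0},{"tx":0,"ty":0,"tz":0,"wx":0,"wy":0,"wz":0}])

```text
t: 2.5
tcp_pos: [0.4421, -0.1414, 0.2664]
orientation: [1.335, 1.123, -1.336]
contact_force: [-0.0, -0.8, 0.1]
width: 0.003
```

play_rows(rows=[{"tx":0.025,"ty":0,"tz":0,"wx":0,"wy":0,"wz":0},{"tx":0.025,"ty":0,"tz":0,"wx":0,"wy":0,"wz":0}])

```text
t: 2.7
tcp_pos: [0.4423, -0.1416, 0.2648]
orientation: [1.336, 1.122, -1.335]
contact_force: [-0.3, 0.1, -0.7]
width: 0.005
```

play_rows(rows=[{"tx":0.025,"ty":0,"tz":0,"wx":0,"wy":0,"wz":0},{"tx":0,"ty":0,"tz":0,"wx":0,"wy":0,"wz":0}])

```text
t: 2.9
tcp_pos: [0.4422, -0.1416, 0.2637]
orientation: [1.336, 1.122, -1.336]
contact_force: [-0.3, -0.7, -0.4]
width: 0.002
```

play_rows(rows=[{"tx":0.025,"ty":0,"tz":0,"wx":0,"wy":0,"wz":0},{"tx":0,"ty":0,"tz":0,"wx":0,"wy":0,"wz":0}])

```text
t: 3.1
tcp_pos: [0.4423, -0.1416, 0.2627]
orientation: [1.336, 1.122, -1.336]
contact_force: [0.1, 0.2, -0.5]
width: 0.007
```

play_rows(rows=[{"tx":0.025,"ty":0,"tz":0,"wx":0,"wy":0,"wz":0},{"tx":0,"ty":0,"tz":0,"wx":0,"wy":0,"wz":0}])

```text
t: 3.3
tcp_pos: [0.4422, -0.1416, 0.2616]
orientation: [1.336, 1.122, -1.336]
contact_force: [0.1, 1.0, 0.3]
width: 0.005
```

play_rows(rows=[{"tx":0.025,"ty":0,"tz":0,"wx":0,"wy":0,"wz":0},{"tx":0,"ty":0,"tz":0,"wx":0,"wy":0,"wz":0}])

```text
t: 3.5
tcp_pos: [0.4423, -0.1416, 0.2606]
orientation: [1.336, 1.122, -1.336]
contact_force: [0.0, -0.5, -0.6]
width: 0.006
```

play_rows(rows=[{"tx":0.025,"ty":0,"tz":0,"wx":0,"wy":0,"wz":0},{"tx":0,"ty":0,"tz":0,"wx":0,"wy":0,"wz":0}])

```text
t: 3.7
tcp_pos: [0.4422, -0.1416, 0.2596]
orientation: [1.336, 1.122, -1.336]
contact_force: [-0.4, 0.5, -0.7]
width: 0.004
```

play_rows(rows=[{"tx":0.025,"ty":0,"tz":0,"wx":0,"wy":0,"wz":0},{"tx":0,"ty":0,"tz":0,"wx":0,"wy":0,"wz":0}])

```text
t: 3.9
tcp_pos: [0.4422, -0.1415, 0.2586]
orientation: [1.336, 1.122, -1.336]
contact_force: [-0.4, 0.4, 0.5]
width: 0.005
```

play_rows(rows=[{"tx":0.025,"ty":0,"tz":0,"wx":0,"wy":0,"wz":0},{"tx":0,"ty":0,"tz":0,"wx":0,"wy":0,"wz":0}])

```text
t: 4.1
tcp_pos: [0.4422, -0.1416, 0.2576]
orientation: [1.336, 1.122, -1.336]
contact_force: [-1.3, 0.3, 0.0]
width: 0.013
```

play_rows(rows=[{"tx":0.025,"ty":0,"tz":0,"wx":0,"wy":0,"wz":0},{"tx":0,"ty":0,"tz":0,"wx":0,"wy":0,"wz":0}])

```text
t: 4.3
tcp_pos: [0.4422, -0.1416, 0.2566]
orientation: [1.336, 1.122, -1.336]
contact_force: [0.7, -0.1, 1.0]
width: 0.005
```

play_rows(rows=[{"tx":0.025,"ty":0,"tz":0,"wx":0,"wy":0,"wz":0},{"tx":0,"ty":0,"tz":0,"wx":0,"wy":0,"wz":0}])

```text
t: 4.5
tcp_pos: [0.4423, -0.1416, 0.2557]
orientation: [1.336, 1.122, -1.336]
contact_force: [-0.4, 0.6, 0.8]
width: 0.005
```

```bash
python3 - <<'E'
from h import *
plan('c',-.036,.09)
im=read_camera("wrist"); cv2.imwrite("pics/wrist2.png",im[:,:,::-1])
im=read_camera("scene"); cv2.imwrite("pics/scene2.png",cv2.resize(im[100:250,220:380],None,fx=4,fy=4)[:,:,::-1])
E
```

```text
t 4.5 pos [ 0.4423 -0.1416  0.2557] F [-0.43  0.62  0.79] w 0.004849603967808568
turn units [ 0.01 -0.    0.  ] shift units (now) [-0.51  0.02  0.01] after turn [-0.51  0.02  0.01]
```

View pics/wrist2.png

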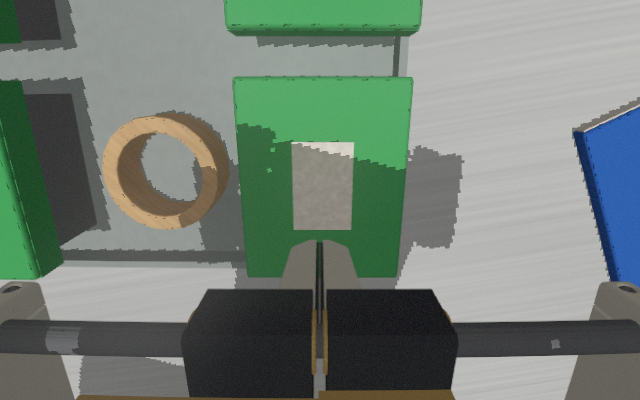

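View pics/scene2.png

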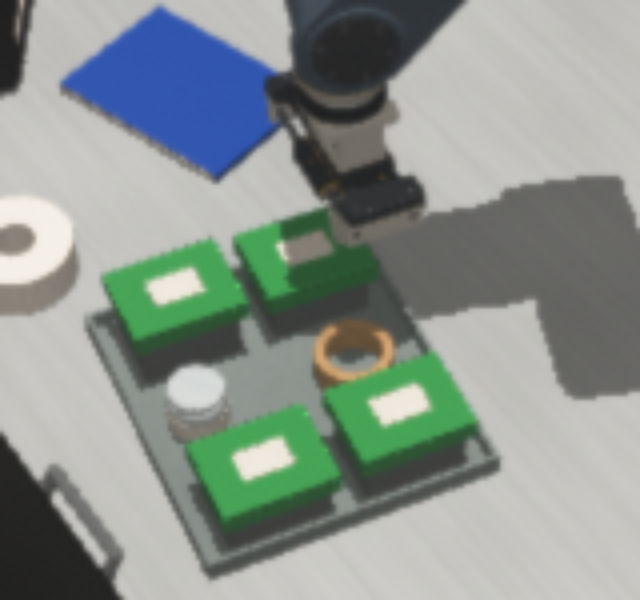

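The fingers are almost on lid c, with the fingertip edge at y≈242 and the lid's near edge at y≈278. There's no clear contact yet, so I'll continue.

play_rows(rows=[{"tx":0.025,"ty":0,"tz":0,"wx":0,"wy":0,"wz":0},{"tx":0,"ty":0,"tz":0,"wx":0,"wy":0,"wz":0}])

```text
t: 4.8
tcp_pos: [0.4422, -0.1416, 0.2547]
orientation: [1.336, 1.122, -1.336]
contact_force: [-0.6, -0.3, 1.8]
width: 0.004
```

play_rows(rows=[{"tx":0.025,"ty":0,"tz":0,"wx":0,"wy":0,"wz":0},{"tx":0,"ty":0,"tz":0,"wx":0,"wy":0,"wz":0}])

```text
t: 5.0
tcp_pos: [0.4422, -0.1416, 0.2537]
orientation: [1.336, 1.122, -1.336]
contact_force: [-1.6, 0.8, 2.6]
width: 0.006
```

play_rows(rows=[{"tx":0.025,"ty":0,"tz":0,"wx":0,"wy":0,"wz":0},{"tx":0,"ty":0,"tz":0,"wx":0,"wy":0,"wz":0}])

```text
t: 5.2
tcp_pos: [0.4422, -0.1416, 0.2527]
orientation: [1.336, 1.122, -1.336]
contact_force: [-1.4, -0.0, 3.0]
width: 0.003
```

play_rows(rows=[{"tx":0.02,"ty":0,"tz":0,"wx":0,"wy":0,"wz":0},{"tx":0,"ty":0,"tz":0,"wx":0,"wy":0,"wz":0}])

```text
t: 5.4
tcp_pos: [0.4422, -0.1416, 0.2522]
orientation: [1.336, 1.122, -1.336]
contact_force: [-3.0, 0.6, 8.9]
width: 0.006
```

```bash
python3 - <<'E'
from h import *
im=read_camera("wrist"); cv2.imwrite("pics/wrist3.png",im[:,:,::-1])
E
```

```text
(no output)
```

View pics/wrist3.png

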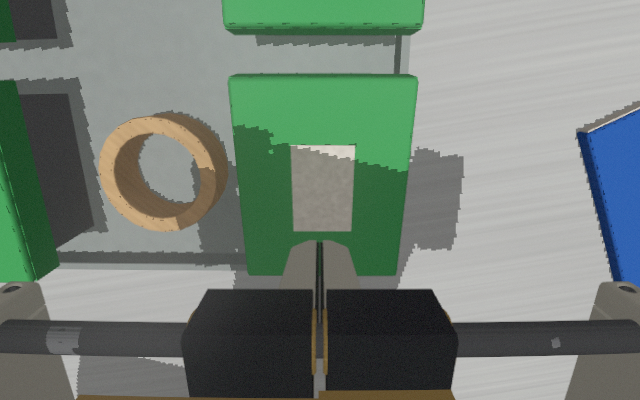

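Lid c is tipped: its near end dipped about 4.5 mm under 1–3 N and then stopped hard. In the picture the far edge looks wider (229–417, versus 233–412 before). I'll back off and move to its middle.

play_rows(rows=[{"tx":-0.06,"ty":0,"tz":0,"wx":0,"wy":0,"wz":0},{"tx":-0.1,"ty":0,"tz":0,"wx":0,"wy":0,"wz":0},{"tx":-0.2,"ty":0,"tz":0,"wx":0,"wy":0,"wz":0},{"tx":0,"ty":0.46,"tz":0,"wx":0,"wy":0,"wz":0},{"tx":0,"ty":0.46,"tz":0,"wx":0,"wy":0,"wz":0}])

```text
t: 5.95
tcp_pos: [0.4791, -0.148, 0.2672]
orientation: [1.336, 1.121, -1.335]
contact_force: [-0.5, 0.8, -0.7]
width: 0.004
```

play_rows(rows=[{"tx":0,"ty":0,"tz":0,"wx":0,"wy":0,"wz":0},{"tx":0,"ty":0,"tz":0,"wx":0,"wy":0,"wz":0}])

```text
t: 6.15
tcp_pos: [0.4781, -0.1478, 0.2664]
orientation: [1.335, 1.123, -1.336]
contact_force: [-0.5, -0.9, -0.8]
width: 0.005
```

```bash
python3 - <<'E'
from h import *
plan('c',0,.0705)
ci=camera_info("wrist")
im=read_camera("wrist"); cv2.imwrite("pics/wrist4.png",im[:,:,::-1])
hsv=cv2.cvtColor(im,cv2.COLOR_RGB2HSV)
for p in [(640,400)]: pass
def rows():
    pass
top=camera_info("top")
print('top at z', at(top,(377.7,214.2),.0705))
E
```

```text
t 6.15 pos [ 0.4781 -0.1478  0.2664] F [-0.46 -0.92 -0.75] w 0.004797514742234274
turn units [ 0.01 -0.    0.  ] shift units (now) [0.25 0.01 0.01] after turn [0.25 0.01 0.01]
top at z [ 0.47973753 -0.14952317  0.0705    ]
```

View pics/wrist4.png

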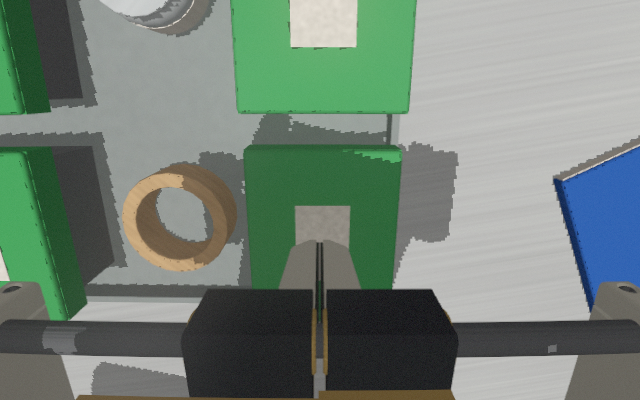

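The fingertips are over the label of lid c at about (320,245), and the far corners are at (245,146) and (401,146). A quick check on centring.

```bash
python3 - <<'E'
from h import *
ci=camera_info("wrist")
P=[at(ci,p,.0705)[:2] for p in [(245,147),(401,147)]]
print(P,np.linalg.norm(P[0]-P[1])); m=(P[0]+P[1])/2; print(m-.053*ex)
E
```

```text
[array([ 0.53978029, -0.11952304]), array([ 0.52596515, -0.19885072])] 0.08052166606673554
[ 0.48067301 -0.15001134]
```

play_rows(rows=[{"tx":0.1,"ty":0.03,"tz":0.02,"wx":0,"wy":0,"wz":0},{"tx":0.08,"ty":0,"tz":0,"wx":0,"wy":0,"wz":0},{"tx":0.04,"ty":0,"tz":0,"wx":0,"wy":0,"wz":0},{"tx":0,"ty":0,"tz":0,"wx":0,"wy":0,"wz":0}])

```text
t: 6.6
tcp_pos: [0.4794, -0.1489, 0.2572]
orientation: [1.336, 1.123, -1.336]
contact_force: [-0.1, 0.5, -0.1]
width: 0.002
```

play_rows(rows=[{"tx":0.02,"ty":0,"tz":0,"wx":0,"wy":0,"wz":0},{"tx":0,"ty":0,"tz":0,"wx":0,"wy":0,"wz":0}])

```text
t: 6.8
tcp_pos: [0.4795, -0.1489, 0.2567]
orientation: [1.336, 1.122, -1.336]
contact_force: [-0.6, 0.5, -0.2]
width: 0.006
```

play_rows(rows=[{"tx":0.02,"ty":0,"tz":0,"wx":0,"wy":0,"wz":0},{"tx":0,"ty":0,"tz":0,"wx":0,"wy":0,"wz":0}])

```text
t: 7.0
tcp_pos: [0.4796, -0.1489, 0.2561]
orientation: [1.336, 1.122, -1.335]
contact_force: [-1.7, 0.6, 2.9]
width: 0.003
```

play_rows(rows=[{"tx":0.02,"ty":0,"tz":0,"wx":0,"wy":0,"wz":0},{"tx":0,"ty":0,"tz":0,"wx":0,"wy":0,"wz":0}])

```text
t: 7.2
tcp_pos: [0.4796, -0.1489, 0.2554]
orientation: [1.336, 1.122, -1.335]
contact_force: [-1.0, 0.7, 6.4]
width: 0.006
```

play_rows(rows=[{"tx":0.02,"ty":0,"tz":0,"wx":0,"wy":0,"wz":0},{"tx":0,"ty":0,"tz":0,"wx":0,"wy":0,"wz":0}])

```text
t: 7.4
tcp_pos: [0.4796, -0.1489, 0.2547]
orientation: [1.336, 1.122, -1.335]
contact_force: [-1.4, 0.7, 4.5]
width: 0.005
```

play_rows(rows=[{"tx":0.025,"ty":0,"tz":0,"wx":0,"wy":0,"wz":0},{"tx":0,"ty":0,"tz":0,"wx":0,"wy":0,"wz":0}])

```text
t: 7.6
tcp_pos: [0.4796, -0.1489, 0.2536]
orientation: [1.336, 1.122, -1.335]
contact_force: [-1.2, 0.6, 5.5]
width: 0.004
```

play_rows(rows=[{"tx":0.025,"ty":0,"tz":0,"wx":0,"wy":0,"wz":0},{"tx":0,"ty":0,"tz":0,"wx":0,"wy":0,"wz":0}])

```text
t: 7.8
tcp_pos: [0.4796, -0.1489, 0.2527]
orientation: [1.336, 1.122, -1.335]
contact_force: [-0.9, 1.4, 6.3]
width: 0.008
```

play_rows(rows=[{"tx":0.025,"ty":0,"tz":0,"wx":0,"wy":0,"wz":0},{"tx":0,"ty":0,"tz":0,"wx":0,"wy":0,"wz":0}])

```text
t: 8.0
tcp_pos: [0.4796, -0.1489, 0.2516]
orientation: [1.336, 1.122, -1.335]
contact_force: [-0.7, 1.0, 4.5]
width: 0.003
```

play_rows(rows=[{"tx":0.02,"ty":0,"tz":0,"wx":0,"wy":0,"wz":0},{"tx":0,"ty":0,"tz":0,"wx":0,"wy":0,"wz":0}])

```text
t: 8.2
tcp_pos: [0.4796, -0.1489, 0.2513]
orientation: [1.336, 1.122, -1.335]
contact_force: [-3.9, 1.4, 13.5]
width: 0.005
```

play_rows(rows=[{"tx":0.015,"ty":0,"tz":0,"wx":0,"wy":0,"wz":0},{"tx":0,"ty":0,"tz":0,"wx":0,"wy":0,"wz":0}])

```text
t: 8.4
tcp_pos: [0.4797, -0.1489, 0.2513]
orientation: [1.336, 1.122, -1.335]
contact_force: [-6.4, 2.7, 21.0]
width: 0.004
```

It stopped hard at 21 N after about 5 mm. I'll retreat and check that both ends no longer rock.

play_rows(rows=[{"tx":-0.04,"ty":0,"tz":0,"wx":0,"wy":0,"wz":0},{"tx":-0.1,"ty":0,"tz":0,"wx":0,"wy":0,"wz":0},{"tx":-0.1,"ty":0,"tz":0,"wx":0,"wy":0,"wz":0},{"tx":0,"ty":-0.46,"tz":0,"wx":0,"wy":0,"wz":0},{"tx":0,"ty":-0.46,"tz":0,"wx":0,"wy":0,"wz":0}])

```text
t: 8.9
tcp_pos: [0.443, -0.1425, 0.2596]
orientation: [1.336, 1.122, -1.335]
contact_force: [0.6, -0.7, -0.3]
width: 0.007
```

play_rows(rows=[{"tx":0.08,"ty":0,"tz":0,"wx":0,"wy":0,"wz":0},{"tx":0.05,"ty":0,"tz":0,"wx":0,"wy":0,"wz":0},{"tx":0,"ty":0,"tz":0,"wx":0,"wy":0,"wz":0}])

```text
t: 9.2
tcp_pos: [0.444, -0.1428, 0.2542]
orientation: [1.336, 1.122, -1.335]
contact_force: [0.1, 0.5, 0.6]
width: 0.006
```

play_rows(rows=[{"tx":0.02,"ty":0,"tz":0,"wx":0,"wy":0,"wz":0},{"tx":0,"ty":0,"tz":0,"wx":0,"wy":0,"wz":0}])

```text
t: 9.4
tcp_pos: [0.4437, -0.1426, 0.2534]
orientation: [1.336, 1.122, -1.336]
contact_force: [-1.2, -0.7, 0.4]
width: 0.004
```

play_rows(rows=[{"tx":0.02,"ty":0,"tz":0,"wx":0,"wy":0,"wz":0},{"tx":0,"ty":0,"tz":0,"wx":0,"wy":0,"wz":0}])

```text
t: 9.6
tcp_pos: [0.4434, -0.1426, 0.2526]
orientation: [1.336, 1.122, -1.336]
contact_force: [0.1, 0.1, 0.3]
width: 0.005
```

play_rows(rows=[{"tx":0.02,"ty":0,"tz":0,"wx":0,"wy":0,"wz":0},{"tx":0,"ty":0,"tz":0,"wx":0,"wy":0,"wz":0}])

```text
t: 9.8
tcp_pos: [0.4433, -0.1426, 0.2519]
orientation: [1.336, 1.122, -1.336]
contact_force: [0.1, 0.1, 0.1]
width: 0.008
```

play_rows(rows=[{"tx":0.015,"ty":0,"tz":0,"wx":0,"wy":0,"wz":0},{"tx":0,"ty":0,"tz":0,"wx":0,"wy":0,"wz":0}])

```text
t: 10.0
tcp_pos: [0.4433, -0.1426, 0.2514]
orientation: [1.336, 1.122, -1.336]
contact_force: [-0.9, 0.9, 1.6]
width: 0.009
```

play_rows(rows=[{"tx":0.015,"ty":0,"tz":0,"wx":0,"wy":0,"wz":0},{"tx":0,"ty":0,"tz":0,"wx":0,"wy":0,"wz":0}])

```text
t: 10.2
tcp_pos: [0.4433, -0.1426, 0.2513]
orientation: [1.336, 1.122, -1.336]
contact_force: [-3.8, 1.2, 11.4]
width: 0.006
```

The near end is firm. Next the far end of the same lid.

play_rows(rows=[{"tx":-0.04,"ty":0,"tz":0,"wx":0,"wy":0,"wz":0},{"tx":-0.18,"ty":0,"tz":0,"wx":0,"wy":0,"wz":0},{"tx":0,"ty":0.6,"tz":0,"wx":0,"wy":0,"wz":0},{"tx":0,"ty":0.6,"tz":0,"wx":0,"wy":0,"wz":0},{"tx":0,"ty":0.56,"tz":0,"wx":0,"wy":0,"wz":0}])

```text
t: 10.7
tcp_pos: [0.5137, -0.1549, 0.2601]
orientation: [1.336, 1.122, -1.335]
contact_force: [-0.2, 0.5, 0.1]
width: 0.005
```

play_rows(rows=[{"tx":0.08,"ty":0,"tz":0,"wx":0,"wy":0,"wz":0},{"tx":0.06,"ty":0,"tz":0,"wx":0,"wy":0,"wz":0},{"tx":0,"ty":0,"tz":0,"wx":0,"wy":0,"wz":0},{"tx":0,"ty":0,"tz":0,"wx":0,"wy":0,"wz":0}])

```text
t: 11.1
tcp_pos: [0.5121, -0.1546, 0.2539]
orientation: [1.336, 1.123, -1.336]
contact_force: [1.0, 0.1, 0.3]
width: 0.008
```

play_rows(rows=[{"tx":0.02,"ty":0,"tz":0,"wx":0,"wy":0,"wz":0},{"tx":0,"ty":0,"tz":0,"wx":0,"wy":0,"wz":0}])

```text
t: 11.3
tcp_pos: [0.5124, -0.1547, 0.2532]
orientation: [1.336, 1.122, -1.336]
contact_force: [-0.0, -0.3, 1.4]
width: 0.006
```

play_rows(rows=[{"tx":0.02,"ty":0,"tz":0,"wx":0,"wy":0,"wz":0},{"tx":0,"ty":0,"tz":0,"wx":0,"wy":0,"wz":0}])

```text
t: 11.5
tcp_pos: [0.5126, -0.1547, 0.2523]
orientation: [1.336, 1.122, -1.336]
contact_force: [1.0, -0.3, -1.3]
width: 0.007
```

play_rows(rows=[{"tx":0.02,"ty":0,"tz":0,"wx":0,"wy":0,"wz":0},{"tx":0,"ty":0,"tz":0,"wx":0,"wy":0,"wz":0}])

```text
t: 11.7
tcp_pos: [0.5127, -0.1547, 0.2515]
orientation: [1.336, 1.122, -1.336]
contact_force: [-0.1, -0.7, -1.0]
width: 0.007
```

play_rows(rows=[{"tx":0.015,"ty":0,"tz":0,"wx":0,"wy":0,"wz":0},{"tx":0,"ty":0,"tz":0,"wx":0,"wy":0,"wz":0}])

```text
t: 11.9
tcp_pos: [0.5127, -0.1547, 0.2514]
orientation: [1.336, 1.122, -1.336]
contact_force: [-1.4, 0.7, 6.7]
width: 0.003
```

Both ends are firm at the same height (0.2513 and 0.2514 TCP). I'll withdraw upward.

play_rows(rows=[{"tx":-0.05,"ty":0,"tz":0,"wx":0,"wy":0,"wz":0},{"tx":-0.3,"ty":0,"tz":0,"wx":0,"wy":0,"wz":0},{"tx":-0.8,"ty":0,"tz":0,"wx":0,"wy":0,"wz":0},{"tx":-0.8,"ty":0,"tz":0,"wx":0,"wy":0,"wz":0},{"tx":-0.6,"ty":0,"tz":0,"wx":0,"wy":0,"wz":0}])

```text
t: 12.4
tcp_pos: [0.5127, -0.1547, 0.3556]
orientation: [1.336, 1.12, -1.334]
contact_force: [0.4, 0.4, -0.8]
width: 0.004
```

play_rows(rows=[{"tx":-0.5,"ty":-0.5,"tz":0.4,"wx":0,"wy":0,"wz":0},{"tx":0,"ty":-0.5,"tz":0.6,"wx":0,"wy":0,"wz":0},{"tx":0,"ty":-0.5,"tz":0.6,"wx":0,"wy":0,"wz":0},{"tx":0,"ty":0,"tz":0,"wx":0,"wy":0,"wz":0},{"tx":0,"ty":0,"tz":0,"wx":0,"wy":0,"wz":0}])

```text
t: 12.9
tcp_pos: [0.4424, -0.2076, 0.3737]
orientation: [1.337, 1.121, -1.336]
contact_force: [0.2, 1.0, 0.3]
width: 0.01
```

```bash
python3 - <<'E'
from h import *
s=sensors.state();print(s['t'],s['tcp_pos'],s['contact_force'])
im=read_camera("scene"); cv2.imwrite("pics/scene5.png",cv2.resize(im[100:250,220:380],None,fx=4,fy=4)[:,:,::-1])
E
```

```text
12.9 [ 0.4424013  -0.20761074  0.37368176] [0.22127462 1.04679954 0.28118545]
```

View pics/scene5.png

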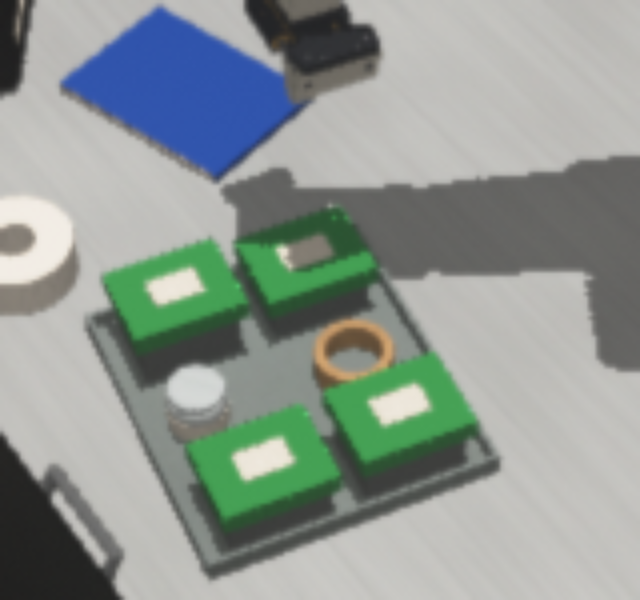

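The scene view shows lid c level at about (305,258). The can (195,400), tape (353,352) and other lids haven't moved, and the gripper is clear. Handing in.

```bash
python3 -c "
from workcell import r
print(r.close_job())"
```

```text
the job is handed in; nothing more can be done
None
```

The loose lid was the near-right one (`lid_c`). It is now pushed fully home, and I handed the job in at about 13 s of the 54 s allowed.

- **Finding it:** I pressed the near end of `lid_c` first. It dipped about 4.5 mm under 1–3 N, then stopped hard; the last step reached 8.9 N. The wrist picture showed it tilted. Since it clearly tipped, I did not press the other three lids.
- **Pushing it home:** I pressed its middle in steps of 1 mm or less. It went down about 5 mm and then stopped hard, with no further movement at 21 N.
- **Checks afterwards:** Both ends of `lid_c` are firm at the same height (TCP z 0.2513 and 0.2514 m), giving well under 1 mm. The near end took 11.4 N in this check and the far end 6.7 N. The last picture of the tray shows the lids, can and tape unmoved and the gripper clear. No check failed.
- **Limits of the readings:** Force readings carry about 1 N of noise. My camera estimate of the lid's height was about 3 mm too high, so I took the contact height from the force instead.

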